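Start the screw of the lid press

ROBOT

A 6-joint arm with a two-finger parallel gripper is mounted at the origin on a cart in front of the work surface, level with it; the furniture and walls round the work are solid. World frame = base frame: x ahead of the robot, y to its left, z up, the work surface at z = 0. Lengths are in m, angles in rad, forces in N, time in s.
With the tool pointing down it reaches from about 0.3 to 0.775 m from the base axis. Payload 14.6 kg.
Tool frame: the origin (TCP) lies at the very end of the fingers, on their centre line; the grasp point (between the pads) lies 19 mm behind it; z points along the fingers, y is the direction in which the jaws open and shut (so a half turn about z gives the same grasp; the last joint's range is limited). The gripper opens to 94 mm and grips with 3 to 60 N. Pads are 16 mm wide; open, the fingers measure 119 mm over their backs; the gripper's body (75 mm by 177 mm) begins 78 mm behind the grasp point.
Start: joints at [1.061, 0.3, 1.521, -0, 1.321, -0.067], TCP at [0.236, 0.497, 0.182] pointing down, gripper open.
Joint ranges: [-3.03, 3.03], [-0.79, 2.21], [0.23, 2.52], [-1.04, 4.18], [0, 3.07], [-2.55, 2.55]. Speed limits (rad/s): [2.22, 2.22, 2.57, 3.14, 3.14, 3.14].

INTERFACE

Orientations are given as [roll, pitch, yaw] about the fixed x, y, z axes, in that order (R = Rz(yaw) Ry(pitch) Rx(roll)).
In Python, from station import get_obs, vision, hand_in gives the robot as it stands.
- The arm moves only by the tool play_rows, never from a script. Its argument "moves" is a list of rows, each an object with "claw": the opening, from 0 (shut) to 1 (fully open); "linear": the shift along the tool's x, y, z in mm, a list of three; "turn": the turn, a rotation vector about the tool's x, y, z in rad, a list of three. In form: [{"claw": claw, "linear": [tx, ty, tz], "turn": [ax, ay, az]}, ...]. A call has 1 to 8 rows; each row is the pose to reach, as a shift and turn from the pose measured when the call began, along the tool's axes at that moment; what a row does not reach only later rows make up. A row lasts 1/8 s, in which the tool goes at most 62.5 mm and 10.7 degrees, less where a joint would pass 70% of its speed; a pose out of reach is approached as far as the arm can. A call with a gripper value outside its range is refused whole. The fingers move at their own pace and stop on an object; "force" is the grip in N (left out, the last holds). Time passes only in rows, so rows that repeat a pose let the fingers close. It gives the time, the measured TCP pose, the force and the opening at its end, in the units of the state.
- get_obs(): the state, without advancing time (a new reading comes with each control period).
- vision.camera(name): name is "scene" or "top"; returns the picture (384x512x3 uint8, blue, green, red); there is no depth.
- vision.camera_info(name): a dict with "camera_matrix" (3x3 intrinsics, pixels), "rvec" (rotation vector, rad) and "tvec" (3), from world to camera coordinates, as OpenCV has them. Camera axes: x right, y down, z forward; pixel columns grow to the right and rows downward; lengths in m; the calibration is good to about 2 mm. A picture is of the moment at which its call begins. camera_info takes no time and is no camera call.
- hand_in(): hands the job in, once; it reports no verdict.
The state is a dict: "time_s": time; "qpos": joint angles; "joint_vel": joint speeds; "tau": joint torques, N m; "ee_pos": TCP position; "eef_rot": TCP orientation; "force": force on the tool from outside, world axes, zero at the start; "moment": the same for the moment, N m; "grip_width": finger opening in m.
Only numpy, scipy, OpenCV 4.12 (cv2) and the standard library are available. Lean on these libraries where they do the work, as an engineer would, in place of code of your own. Each camera call takes 0.05 s, during which the arm holds its last target.

TASK

The screw of the lid press over the paint tin has been set into its threaded boss but has not caught. Grip its black knob, turn it backward (anticlockwise from above) until you feel it drop into the start of the thread, then screw it forward (clockwise) one full turn so that it is properly started, taking fresh grips as needed. Finish with the gripper still holding the knob, screw at rest, and do not shift the tin or knock over or push away the cup and bottle standing nearby.

Things in the scene. Friction and masses are not known exactly. Their poses are not given: they have to be found in the camera images.
- knob (a point): centre of the round black fluted knob on the press screw: 38 mm diameter, 24 mm tall, axis vertical, 0.256 m above the bench at the start; grip it across at any yaw. White line on its top from middle to rim. Below it a 13 mm shank, 34 mm bare down to the boss at the start, 17 mm after one turn. It weighs 0.16 kg with its screw and only turns about and slides along its axis; sideways it is fixed
- boss_top (a point): centre of the top rim of the steel threaded boss (45 mm across) in which the screw stands, 0.210 m above the bench, 46 mm below the knob's centre at the start. Fixed to the press: grey base 130 x 170 x 10 mm, two posts 124 mm apart, crossbar 34 mm wide along this point's y axis, top at 200 mm, post caps up to 210 mm
- screw_turn (a joint): turn of the screw, rad, grows forward (clockwise from above). Starts at 0.4 to 1.5 with its pin on a level start face in the boss; forward it butts on a blunt stop near 1.8. The screw can drop only at -0.55 to -0.25 (knob's white line then points about at start_dot); a hard stop at -0.55 ends backward turning. Turning takes about 0.05 N m; end stop 7.7
- screw (a joint): how far the screw has sunk, m, downward: 0 on the start face, 0.009 once dropped in, then 0.008 more per turn forward (about 0.0167 after one turn). A knob gripped tight does not fall by itself: lower the gripper 9 mm at the gap (3 to 8 N is plenty), then 1.3 mm per rad of forward turn. Groove play 1.6 mm up and down. Let go over the gap it falls in; let go in the thread it stays put
- tin_mid (a point): centre (half-way up) of the white paint tin, 74 mm in diameter and 132 mm tall, standing loose on the base of the press below the screw
- sample_cup_mid (a point): centre of a small loose plastic sample cup, 56 mm wide, 51 mm tall, a bystander
- dropper_mid (a point): centre of a loose brown dropper bottle, 37 mm in diameter, 117 mm tall, a bystander
- start_dot (a point): yellow dot on the rim of the boss, 18.5 mm from its axis: marks the side where the thread begins
There are look-alikes about, which are no part of the job. What is shaped like the part that bears tin_mid but orange or yellow is not meant.

How it is judged:
On the way, in this order (a step that is already met when the one before it is completed fails the run):
1. the screw, turned backward, has dropped into the start of the thread (value of joint screw above 0.007 m and value of joint screw_turn below 0.3 rad), for 0.1 s.
2. the screw is screwed forward half a turn (value of joint screw above 0.0105 m and value of joint screw_turn above 2.8 rad), for 0.1 s.
At the end, for the whole second after the job is handed in: Screw one turn forward of its drop, within an eighth of a turn (screw_turn 4.95 to 6.85, sunk 13.5 to 19.8 mm), at rest, fingers gripping the knob (over 3 N, within 25 mm of its centre). Tin upright, moved under 15 mm; cup and dropper bottle moved under 30 mm (value of joint screw_turn between 4.95 and 6.85 rad and value of joint screw between 0.0135 and 0.0198 m and velocity of joint screw_turn between -0.1 and 0.1 rad/s and contact force between the fingers and screw above 3 N and distance between the grasp point and knob below 0.025 m and distance of tin_mid from where it was at the start of the episode below 0.015 m and angle between tin_mid's own z axis and vertical below 0.1 rad and distance of each of sample_cup_mid, dropper_mid from where it was at the start of the episode below 0.03 m); the arm keeps its last pose, push and grip.
It fails at once if the tin is shifted or tipped (distance of tin_mid from where it was at the start of the episode above 0.02 m or angle between tin_mid's own z axis and vertical above 0.2 rad).
It fails at once if a bystander is pushed away or knocked over (distance of any of sample_cup_mid, dropper_mid from where it was at the start of the episode above 0.04 m).
It also fails if it takes over 64 s, if anything falls off the work surface, if the arm or the gripper's body presses on something with over 40 N, if the wrist force passes 120 N, or if a joint passes its speed limit or range.

## Working session

There is one attempt and no reset: what is moved stays moved. The work goes in short steps, Python scripts to look and compute and a tool call to move; the robot and the scene stay as the last step left them, time stands still between calls to the robot, and variables do not carry over. Pictures are saved under pics/ and viewed, and the job is handed in when it is done.

Besides the shell and the picture viewer there is one more tool, called after "Call:" as a command line: name --argument value ..., lists and objects as JSON in quotes. play_rows: Moves the arm, as the interface text tells. Its arguments: {"type":"object","properties":{"moves":{"type":"array","items":{"type":"object","properties":{"claw":{"type":"number"},"linear":{"type":"array","items":{"type":"number"}},"turn":{"type":"array","items":{"type":"number"}}}}},"force":{"type":"number"}},"required":["moves"]}

```bash
mkdir -p pics; ls; python3 - <<'E'
from station import get_obs, vision
import cv2
o=get_obs(); print({k:o[k] for k in o})
for n in("scene","top"):
    cv2.imwrite(f"pics/{n}0.png",vision.camera(n)); print(n,vision.camera_info(n))
E
```

```text
pics
{'time_s': 0.0, 'qpos': array([ 1.06138673e+00,  3.00458287e-01,  1.52157998e+00, -1.80931460e-05,
        1.32068105e+00, -6.65948430e-02]), 'joint_vel': array([ 0.00163461,  0.00067018, -0.00149931, -0.00055916, -0.00019365,
       -0.00154851]), 'tau': array([ 1.96123809e-03, -5.31824005e+01, -3.52729332e+01,  7.09006819e-02,
        2.45218672e-02, -9.87109547e-05]), 'ee_pos': array([0.23553227, 0.49670107, 0.18129383]), 'eef_rot': array([-3.14046733e+00, -5.74879791e-05,  2.69878235e+00]), 'force': array([-0.44103751,  0.45482526,  0.07583423]), 'moment': array([ 0.05343074,  0.01737499, -0.03861   ]), 'grip_width': 0.09414171709192969}
scene {'camera_matrix': array([[464.27390888,   0.        , 249.99262104],
       [  0.        , 464.27390888, 191.44916692],
       [  0.        ,   0.        ,   1.        ]]), 'rvec': array([ 1.89444858, -0.76790652,  0.48222703]), 'tvec': array([-0.35939362,  0.31202433,  0.86800927])}
top {'camera_matrix': array([[410.04094795,   0.        , 257.04824472],
       [  0.        , 410.04094795, 191.08773641],
       [  0.        ,   0.        ,   1.        ]]), 'rvec': array([ 2.19321334, -2.16189895,  0.14173923]), 'tvec': array([-0.01941746,  0.53008965,  1.31655549])}
```

View pics/scene0.png

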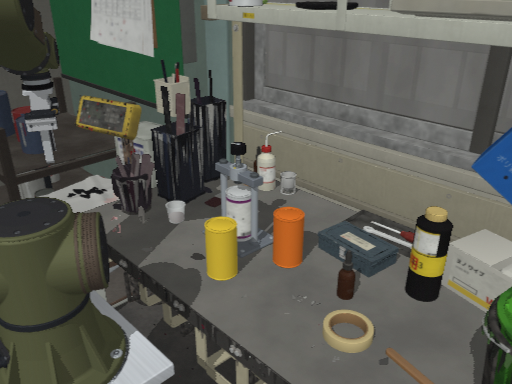

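View pics/top0.png

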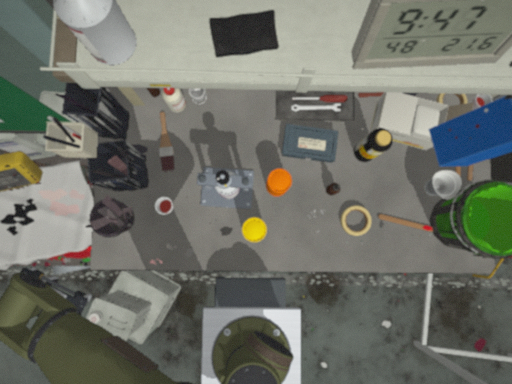

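```bash
cat > h.py <<'E'
import numpy as np, cv2
from station import get_obs, vision
def cam(n):
    i=vision.camera_info(n); R=cv2.Rodrigues(i["rvec"])[0]; return i["camera_matrix"],R,np.array(i["tvec"]),i["rvec"]
def ray(n,uv):
    K,R,t,_=cam(n); d=R.T@np.linalg.inv(K)@np.array([uv[0],uv[1],1.]); return -R.T@t,d
def atz(n,uv,z):
    c,d=ray(n,uv); return c+d*(z-c[2])/d[2]
def tri(uvs,uvt):
    c1,d1=ray("scene",uvs); c2,d2=ray("top",uvt)
    A=np.c_[d1,-d2]; s=np.linalg.lstsq(A,c2-c1,rcond=None)[0]; p,q=c1+s[0]*d1,c2+s[1]*d2
    return (p+q)/2,np.linalg.norm(p-q)
def proj(n,P):
    K,R,t,rv=cam(n); return cv2.projectPoints(np.atleast_2d(np.array(P,float)),rv,t,K,None)[0][:,0]
def crop(img,x0,y0,w,h,s,fn):
    cv2.imwrite(fn,cv2.resize(img[y0:y0+h,x0:x0+w],None,fx=s,fy=s,interpolation=cv2.INTER_CUBIC))
E
python3 - <<'E'
from h import *
s=cv2.imread("pics/scene0.png"); t=cv2.imread("pics/top0.png")
crop(s,190,125,120,130,4.5,"pics/s0c.png"); crop(t,180,145,90,75,8,"pics/t0c.png")
for u in((222,177),): print(atz("top",u,.268))
print(proj("top",[[.236,.497,.18],[0,0,0]]))
E
```

```text
[0.54136915 0.08870609 0.268     ]
[[ 75.8730719  286.73231039]
 [251.00068184 356.18405298]]
```

View pics/s0c.png

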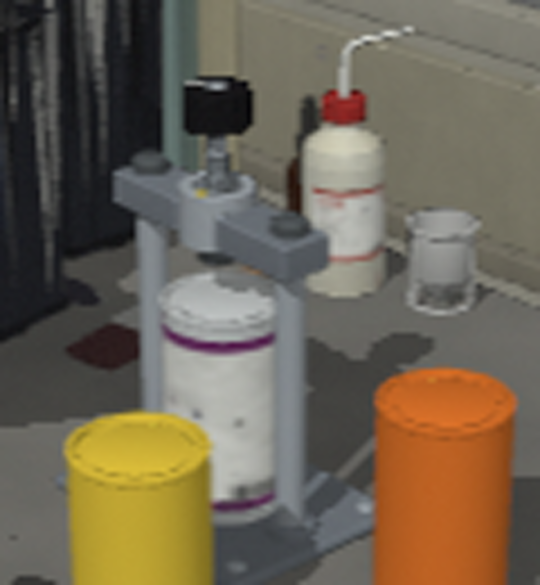

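View pics/t0c.png

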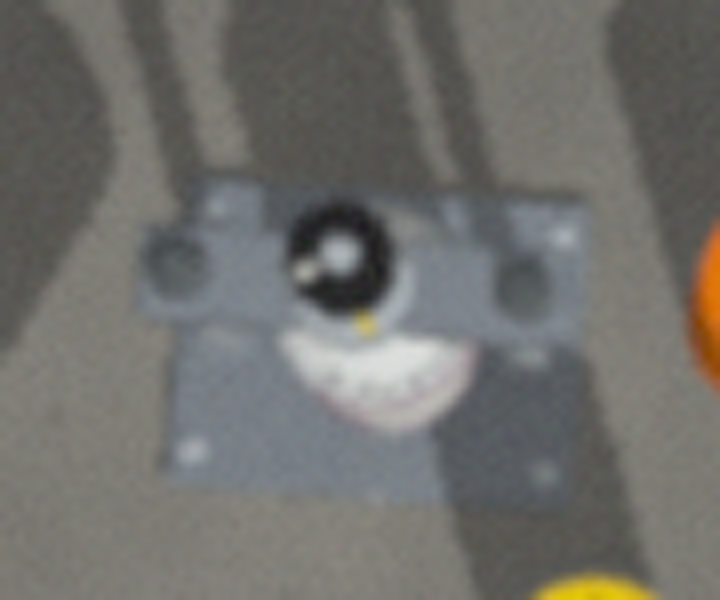

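```bash
python3 - <<'E'
from h import *
f=lambda X,Y:(180+(X+.5)/8-.5,145+(Y+.5)/8-.5)
g=lambda X,Y:(190+(X+.5)/4.5-.5,125+(Y+.5)/4.5-.5)
k=atz("top",f(341,259),.268); print("knob",k)
print("tri",tri(g(218,107),f(341,259)))
l=atz("top",f(302,270),.268); d=atz("top",f(366,322),.21); print("line",l,"dot",d)
c1=atz("top",f(177,265),.21);c2=atz("top",f(523,287),.21); print("caps",c1,c2,(c1+c2)/2,np.linalg.norm(c1-c2))
b=(c1+c2)/2
for c in (k,b):
  a=np.arctan2(*(l-k)[[1,0]]);e=np.arctan2(*(d-c)[[1,0]]); print(a,e,(e-a)%(2*np.pi),np.linalg.norm((d-c)[:2]))
print("knob in scene", proj("scene",[*k[:2],.256]), "meas",g(218,107))
print("shelf",[atz("top",(300,85),z) for z in(.3,.5,.7)])
E
```

```text
knob [0.54154759 0.08820516 0.268     ]
tri (array([0.54400089, 0.08858715, 0.25450506]), np.float64(0.0014525595810909932))
line [0.53759107 0.10123617 0.268     ] dot [0.52733544 0.08254051 0.21      ]
caps [0.54660794 0.14984532 0.21      ] [0.54074517 0.0271548  0.21      ] [0.54367655 0.08850006 0.21      ] 0.1228305172957224
1.8655742787052756 -2.762312810068027 1.6552982184062834 0.015299456763888603
1.8655742787052756 -2.7918859497332376 1.6257250787410733 0.017393911356449483
knob in scene [[237.13531609 148.11981623]] meas (238.05555555555554, 148.38888888888889)
shelf [array([ 0.79058199, -0.11762611,  0.3       ]), array([ 0.71483474, -0.09203565,  0.5       ]), array([ 0.63908748, -0.06644519,  0.7       ])]
```

```bash
cat >> h.py <<'E'
from scipy.spatial.transform import Rotation as Ro
def rel(p,yaw,roll=np.pi,pitch=0):
    o=get_obs(); R=Ro.from_euler("xyz",o["eef_rot"]); T=Ro.from_euler("xyz",[roll,pitch,yaw])
    return np.round(R.inv().apply(np.array(p)-o["ee_pos"])*1000,1),np.round((R.inv()*T).as_rotvec(),4)
E
python3 - <<'E'
from h import *
for p,y in (([.236,.497,.33],2.699),([.31,.30,.33],2.5),([.42,.12,.33],2.3),([.543,.0885,.33],2.232)): print(rel(p,y))
E
```

```text
(array([  -0.3,    0.3, -148.6]), array([-0.001 , -0.0001, -0.0002]))
(array([-151.6, -146. , -148.5]), array([-0.001 ,  0.    ,  0.1988]))
(array([-328.1, -261.5, -148.4]), array([-1.000e-03,  1.000e-04,  3.988e-01]))
(array([-452.7, -237.3, -148.4]), array([-1.000e-03,  2.000e-04,  4.668e-01]))
```

Call:
play_rows --moves '[{"claw": 1,"linear": [0,0,-60],"turn": [0,0,0]},{"claw": 1,"linear": [0,0,-120],"turn": [0,0,0]},{"claw": 1,"linear": [0,0,-148],"turn": [0,0,0]},{"claw": 1,"linear": [-40,-38,-148],"turn": [0,0,0.05]},{"claw": 1,"linear": [-80,-76,-148],"turn": [0,0,0.1]},{"claw": 1,"linear": [-116,-112,-148],"turn": [0,0,0.15]},{"claw": 1,"linear": [-152,-146,-148],"turn": [0,0,0.2]},{"claw": 1,"linear": [-152,-146,-148],"turn": [0,0,0.2]}]'

```text
time_s: 1.1
ee_pos: [0.3112, 0.2978, 0.3298]
eef_rot: [-3.141, 0.0, 2.495]
force: [-0.3, 0.3, 0.1]
grip_width: 0.0941
```

```bash
python3 - <<'E'
from h import *
for p,y in (([.42,.12,.33],2.3),([.543,.0885,.33],2.232)): print(rel(p,y))
E
```

```text
(array([-1.94e+02, -7.63e+01, -1.00e-01]), array([-0.0004,  0.0005,  0.1948]))
(array([-3.112e+02, -2.730e+01, -1.000e-01]), array([-0.0004,  0.0005,  0.2628]))
```

Call:
play_rows --moves '[{"claw": 1,"linear": [-48,-19,0],"turn": [0,0,0.05]},{"claw": 1,"linear": [-96,-38,0],"turn": [0,0,0.1]},{"claw": 1,"linear": [-145,-57,0],"turn": [0,0,0.15]},{"claw": 1,"linear": [-194,-76,0],"turn": [0,0,0.195]},{"claw": 1,"linear": [-234,-60,0],"turn": [0,0,0.22]},{"claw": 1,"linear": [-274,-43,0],"turn": [0,0,0.24]},{"claw": 1,"linear": [-311,-27,0],"turn": [0,0,0.263]},{"claw": 1,"linear": [-311,-27,0],"turn": [0,0,0.263]}]'

```text
time_s: 2.1
ee_pos: [0.5445, 0.0891, 0.3278]
eef_rot: [-3.139, -0.001, 2.231]
force: [0.4, 0.2, -0.1]
grip_width: 0.0941
```

```bash
python3 - <<'E'
from h import *
s=vision.camera("scene"); crop(s,180,80,140,120,5,"pics/s1c.png")
t=vision.camera("top"); crop(t,160,120,120,100,6,"pics/t1c.png")
o=get_obs(); print(o["qpos"],o["ee_pos"])
print(rel([.543,.0885,.24],2.232))
E
```

```text
[ 9.72707753e-02  2.38250635e-01  1.26342290e+00 -5.07259731e-04
  1.64114995e+00 -5.64708628e-01] [0.54287133 0.08959693 0.32928809]
(array([-1. , -0.5, 89.3]), array([-0.0013, -0.0002,  0.0007]))
```

View pics/s1c.png

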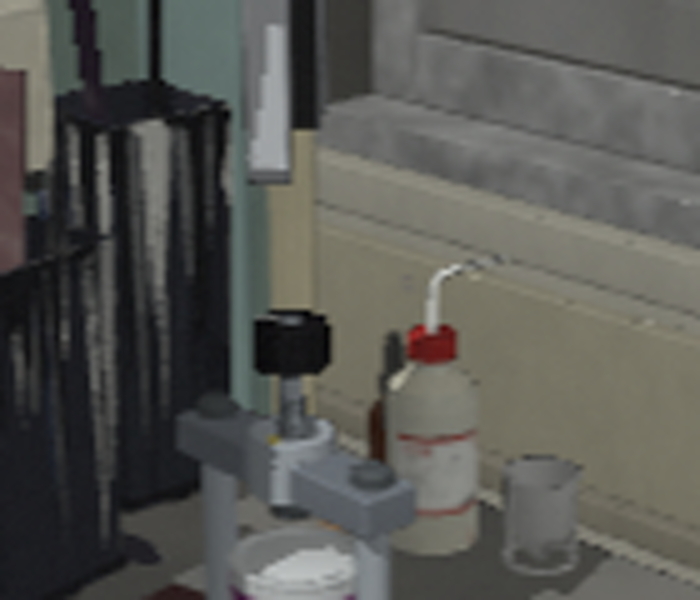

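View pics/t1c.png

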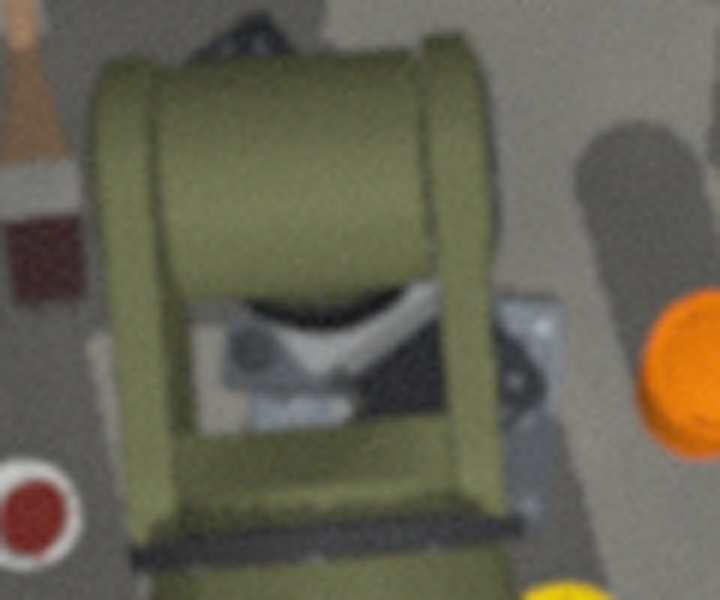

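Call:
play_rows --moves '[{"claw": 1,"linear": [-1,0,30],"turn": [0,0,0]},{"claw": 1,"linear": [-1,0,60],"turn": [0,0,0]},{"claw": 1,"linear": [-1,0,89],"turn": [0,0,0]},{"claw": 1,"linear": [-1,0,89],"turn": [0,0,0]},{"claw": 0.6,"linear": [-1,0,89],"turn": [0,0,0]},{"claw": 0.5,"linear": [-1,0,89],"turn": [0,0,0]}]' --force 5

```text
time_s: 2.95
ee_pos: [0.5437, 0.089, 0.2418]
eef_rot: [3.141, 0.001, 2.233]
force: [0.4, 0.6, 0.2]
grip_width: 0.0775
```

```bash
python3 - <<'E'
from h import *
s=vision.camera("scene"); crop(s,190,110,100,85,7,"pics/s2c.png")
o=get_obs(); print(o["ee_pos"],o["force"],o["moment"],o["grip_width"],o["qpos"])
E
```

```text
[0.54367903 0.08890825 0.2414993 ] [ 0.89758984 -0.10576224 -0.26372671] [-0.05157246  0.0243203  -0.01703485] 0.07347501453502826 [ 9.58835892e-02  2.63058992e-01  1.42977662e+00 -5.14298647e-04
  1.44809841e+00 -5.66188567e-01]
```

View pics/s2c.png

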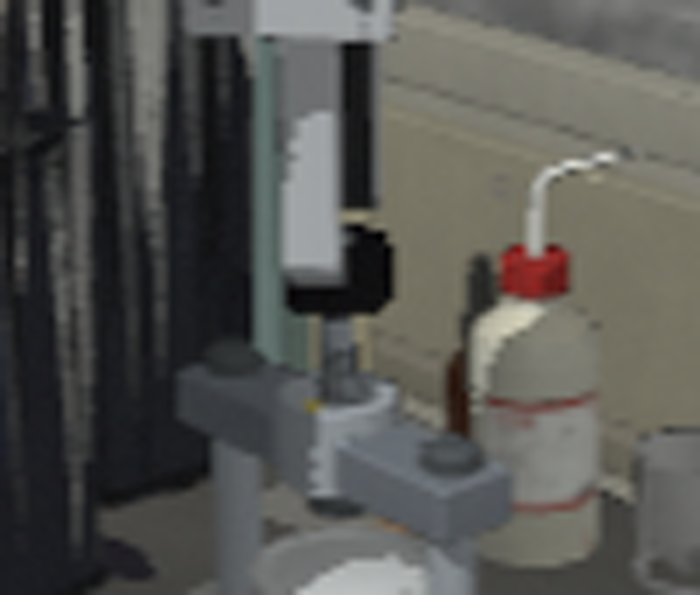

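Call:
play_rows --moves '[{"claw": 0.42,"linear": [0,0,0],"turn": [0,0,0]},{"claw": 0.42,"linear": [0,0,0],"turn": [0,0,0]},{"claw": 0.42,"linear": [0,0,0],"turn": [0,0,0]},{"claw": 0.42,"linear": [0,0,0],"turn": [0,0,0]},{"claw": 0.42,"linear": [0,0,0],"turn": [0,0,0]}]' --force 5

```text
time_s: 3.62
ee_pos: [0.5437, 0.0889, 0.2414]
eef_rot: [3.141, 0.001, 2.233]
force: [0.1, -0.3, -0.1]
grip_width: 0.0394
```

Call:
play_rows --moves '[{"claw": 0.0,"linear": [0,0,0],"turn": [0,0,0]},{"claw": 0.0,"linear": [0,0,0],"turn": [0,0,0]},{"claw": 0.0,"linear": [0,0,0],"turn": [0,0,0]}]' --force 15

```text
time_s: 4.0
ee_pos: [0.5432, 0.0885, 0.2414]
eef_rot: [-3.14, 0.0, 2.233]
force: [-3.9, -2.7, 1.5]
grip_width: 0.037
```

```bash
python3 - <<'E'
from h import *
o=get_obs(); print(o["ee_pos"],o["force"],o["moment"],o["grip_width"],o["eef_rot"])
print(Ro.from_euler("xyz",o["eef_rot"]).inv().apply(o["force"]))
E
```

```text
[0.54317642 0.08850516 0.24135504] [-3.93960946 -2.6614404   1.53872428] [-0.54937301  0.82178467  0.04705365] 0.03702380645691225 [-3.14021383e+00  4.64713054e-04  2.23268260e+00]
[ 0.32115661 -4.74555346 -1.53233185]
```

Call:
play_rows --moves '[{"claw": 0.0,"linear": [0,0,0],"turn": [0,0,-0.12]},{"claw": 0.0,"linear": [0,0,0],"turn": [0,0,-0.24]},{"claw": 0.0,"linear": [0,0,0],"turn": [0,0,-0.36]},{"claw": 0.0,"linear": [0,0,0],"turn": [0,0,-0.48]},{"claw": 0.0,"linear": [0,0,0],"turn": [0,0,-0.6]},{"claw": 0.0,"linear": [0,0,0],"turn": [0,0,-0.6]}]' --force 20

```text
time_s: 4.75
ee_pos: [0.5429, 0.0882, 0.2414]
eef_rot: [-3.14, -0.001, 2.832]
force: [-3.1, -2.9, 2.0]
grip_width: 0.0365
```

```bash
python3 - <<'E'
from h import *
o=get_obs(); print(o["ee_pos"],o["force"],o["moment"],o["grip_width"],o["eef_rot"],o["qpos"][5])
R=Ro.from_euler("xyz",o["eef_rot"]).inv();print(R.apply(o["force"]),R.apply(o["moment"]))
E
```

```text
[0.54294001 0.08823772 0.24136676] [-3.08218695 -2.87474113  2.04053407] [-0.53757241  0.60801469  0.08185826] 0.03654508038660398 [-3.13952701e+00 -8.20951109e-04  2.83184921e+00] -1.1654941477129497
[ 2.06092352 -3.68163571 -2.03124223] [ 0.69738884  0.41505182 -0.08214329]
```

Call:
play_rows --moves '[{"claw": 0.0,"linear": [0,0,0],"turn": [0,0,-0.15]},{"claw": 0.0,"linear": [0,0,0],"turn": [0,0,-0.3]},{"claw": 0.0,"linear": [0,0,0],"turn": [0,0,-0.45]},{"claw": 0.0,"linear": [0,0,0],"turn": [0,0,-0.6]},{"claw": 0.0,"linear": [0,0,0],"turn": [0,0,-0.75]},{"claw": 0.0,"linear": [0,0,0],"turn": [0,0,-0.9]},{"claw": 0.0,"linear": [0,0,0],"turn": [0,0,-1.0]},{"claw": 0.0,"linear": [0,0,0],"turn": [0,0,-1.0]}]'

```text
time_s: 5.75
ee_pos: [0.5429, 0.0878, 0.2411]
eef_rot: [-3.141, -0.003, -2.455]
force: [-0.5, -5.7, -2.1]
grip_width: 0.0368
```

```bash
cat > st.py <<'E'
from h import *
o=get_obs(); print(o["time_s"],o["ee_pos"],o["force"],o["moment"],o["grip_width"],o["eef_rot"],o["qpos"][5])
R=Ro.from_euler("xyz",o["eef_rot"]).inv();print("tool",R.apply(o["force"]),R.apply(o["moment"]))
E
python3 st.py; python3 - <<'E'
from h import *
s=vision.camera("scene"); crop(s,200,120,80,70,8,"pics/s3c.png")
E
```

```text
5.75 [0.54294476 0.08780704 0.24107468] [-0.50528741 -5.73256621 -2.11565082] [-0.87195397  0.13507179 -0.18125949] 0.036783354162270736 [-3.14090065e+00 -2.93372877e-03 -2.45498364e+00] -2.162209439596633
tool [ 4.01854356 -4.11178298  2.13029515] [0.58821048 0.65733853 0.18253109]
```

View pics/s3c.png

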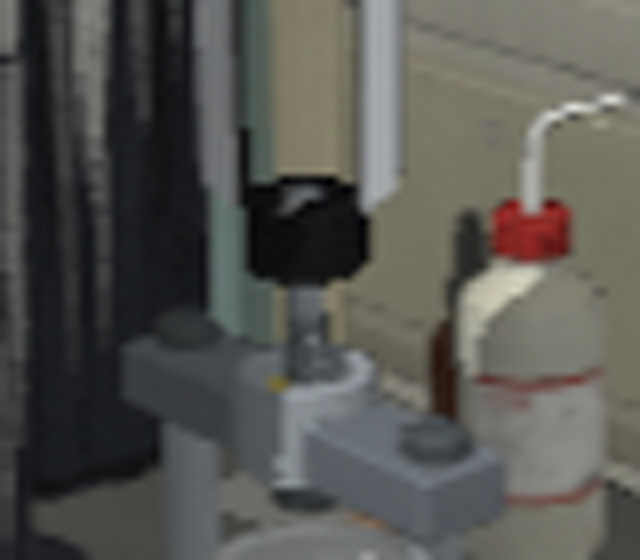

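```bash
python3 - <<'E'
from h import *
o=get_obs(); c=o["ee_pos"]; R=Ro.from_euler("xyz",o["eef_rot"])
K=lambda p:(proj("scene",p)-[200,120]+.5)*8-.5
for s in(-1,1):
  for w in (.0185,.03):
    for h in (-.008,.008): print(s,w,h,K(R.apply([h,s*w,0])+c))
k=[.5432,.0885]
print("knob top/bot",K([[*k,.268],[*k,.244],[*k,.256]]), "boss",K([*k,.21]))
E
```

```text
-1 0.0185 -0.008 [[367.30369465 265.82701464]]
-1 0.0185 0.008 [[360.82015962 283.63133593]]
-1 0.03 -0.008 [[403.6095971  267.17181175]]
-1 0.03 0.008 [[397.57242767 285.01209681]]
1 0.0185 -0.008 [[251.01498096 261.51959584]]
1 0.0185 0.008 [[243.10828894 279.20897086]]
1 0.03 -0.008 [[215.03241008 260.18677516]]
1 0.03 0.008 [[206.68738486 277.84065913]]
knob top/bot [[303.25895234 190.41744135]
 [304.43488428 263.17705034]
 [303.84951351 226.95782158]] boss [[306.06583929 364.09075518]]
```

```bash
python3 - <<'E'
from h import *
def K(p,x0,y0,s): return ((proj("scene",p)-[x0,y0]+.5)*s-.5).round()
for nm,c,yaw,w,a in (("s1c",[.5429,.0896,.3293],2.231,.047,(180,80,5)),("s2c",[.5437,.0889,.2415],2.233,.0368,(190,110,7))):
  R=Ro.from_euler("xyz",[np.pi,0,yaw])
  for s in(-1,1):
    for z in (0,-.019,-.04): print(nm,s,z,K(R.apply([[-.008,s*w,z],[.008,s*w,z],[.008,s*(w+.0125),z]])+c,*a).tolist())
i=vision.camera_info("scene"); print(ray("scene",(0,0))[0])
E
```

```text
s1c -1 0 [[285.0, 228.0], [252.0, 226.0], [247.0, 234.0]]
s1c -1 -0.019 [[285.0, 188.0], [251.0, 187.0], [246.0, 194.0]]
s1c -1 -0.04 [[284.0, 144.0], [250.0, 142.0], [245.0, 150.0]]
s1c 1 0 [[317.0, 173.0], [285.0, 172.0], [290.0, 165.0]]
s1c 1 -0.019 [[316.0, 136.0], [285.0, 135.0], [289.0, 128.0]]
s1c 1 -0.04 [[316.0, 94.0], [284.0, 93.0], [288.0, 87.0]]
s2c -1 0 [[342.0, 344.0], [297.0, 342.0], [290.0, 355.0]]
s2c -1 -0.019 [[341.0, 293.0], [296.0, 291.0], [289.0, 303.0]]
s2c -1 -0.04 [[340.0, 235.0], [294.0, 233.0], [288.0, 245.0]]
s2c 1 0 [[375.0, 272.0], [332.0, 270.0], [337.0, 259.0]]
s2c 1 -0.019 [[374.0, 223.0], [331.0, 221.0], [336.0, 210.0]]
s2c 1 -0.04 [[373.0, 168.0], [330.0, 166.0], [336.0, 156.0]]
[-0.19285417 -0.72085282  0.6504933 ]
```

```bash
python3 - <<'E'
from h import *
s=vision.camera("scene"); crop(s,215,100,50,60,10,"pics/s3d.png")
E
```

```text
(no output)
```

View pics/s3d.png

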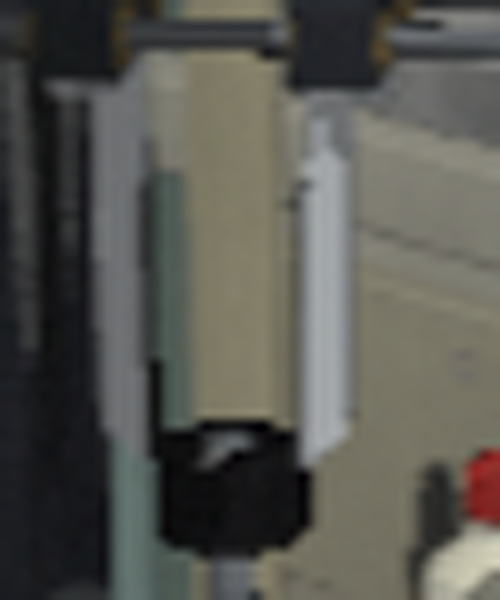

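Call:
play_rows --moves '[{"claw": 0.55,"linear": [0,0,0],"turn": [0,0,0]},{"claw": 0.55,"linear": [0,0,0],"turn": [0,0,0]},{"claw": 0.55,"linear": [0,0,0],"turn": [0,0,0]},{"claw": 0.55,"linear": [0,0,0],"turn": [0,0,0]}]'

```text
time_s: 6.35
ee_pos: [0.543, 0.088, 0.2412]
eef_rot: [-3.141, -0.003, -2.456]
force: [-0.5, -1.3, -0.3]
grip_width: 0.0514
```

```bash
python3 st.py; python3 - <<'E'
from h import *
s=vision.camera("scene"); crop(s,200,120,80,70,8,"pics/s4c.png")
E
```

```text
6.35 [0.54296447 0.08797011 0.24121374] [-0.46123205 -1.33646276 -0.33734724] [0.07387465 0.00759627 0.03742438] 0.051417163760438304 [-3.14084789e+00 -2.64131491e-03 -2.45606823e+00] -2.1609128769391415
tool [ 1.20222514 -0.74228849  0.3410768 ] [-0.06189539 -0.0409163  -0.03755754]
```

View pics/s4c.png

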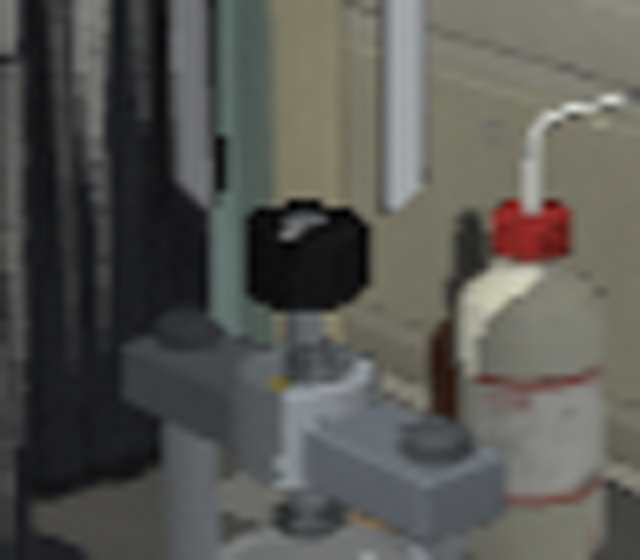

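```bash
python3 - <<'E'
from h import *
print(rel([.5428,.0876,.224],-2.456))
E
```

```text
(array([ 0.3, -0.1, 17.2]), array([-0.0007, -0.0027, -0.0001]))
```

Call:
play_rows --moves '[{"claw": 0.55,"linear": [0.3,-0.1,9],"turn": [0,0,0]},{"claw": 0.55,"linear": [0.3,-0.1,17],"turn": [0,0,0]},{"claw": 0.55,"linear": [0.3,-0.1,17],"turn": [0,0,0]},{"claw": 0.0,"linear": [0.3,-0.1,17],"turn": [0,0,0]},{"claw": 0.0,"linear": [0.3,-0.1,17],"turn": [0,0,0]},{"claw": 0.0,"linear": [0.3,-0.1,17],"turn": [0,0,0]},{"claw": 0.0,"linear": [0.3,-0.1,17],"turn": [0,0,0]}]' --force 20

```text
time_s: 7.28
ee_pos: [0.5429, 0.0876, 0.2244]
eef_rot: [-3.141, -0.002, -2.456]
force: [-0.7, -0.1, 1.0]
grip_width: 0.0372
```

```bash
python3 st.py; python3 - <<'E'
from h import *
s=vision.camera("scene"); crop(s,200,120,80,70,8,"pics/s5c.png")
E
```

```text
7.275 [0.54286934 0.08758336 0.2244082 ] [-0.65507043 -0.13204514  0.97117747] [ 0.01679629 -0.1298489   0.00540978] 0.037163207713255764 [-3.14053520e+00 -2.33667891e-03 -2.45601997e+00] -2.161505437303725
tool [ 0.59292925  0.31149974 -0.97012457] [ 0.06922064 -0.1111499  -0.00513051]
```

View pics/s5c.png

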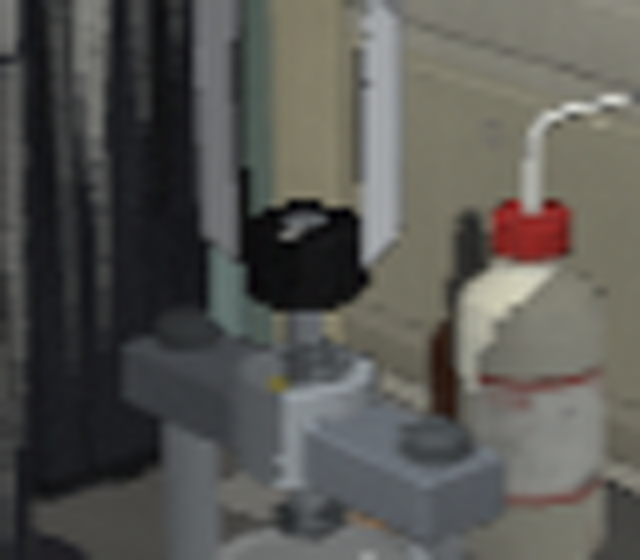

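Call:
play_rows --moves '[{"claw": 0.0,"linear": [0,0,0.2],"turn": [0,0,0.15]},{"claw": 0.0,"linear": [0,0,0.4],"turn": [0,0,0.3]},{"claw": 0.0,"linear": [0,0,0.6],"turn": [0,0,0.45]},{"claw": 0.0,"linear": [0,0,0.8],"turn": [0,0,0.6]},{"claw": 0.0,"linear": [0,0,1.0],"turn": [0,0,0.75]},{"claw": 0.0,"linear": [0,0,1.2],"turn": [0,0,0.9]},{"claw": 0.0,"linear": [0,0,1.3],"turn": [0,0,1.0]},{"claw": 0.0,"linear": [0,0,1.3],"turn": [0,0,1.0]}]'

```text
time_s: 8.32
ee_pos: [0.5429, 0.0881, 0.2236]
eef_rot: [-3.14, -0.0, 2.828]
force: [-1.5, 3.8, 5.5]
grip_width: 0.0372
```

```bash
python3 st.py
```

```text
8.325 [0.54291591 0.08807105 0.22360982] [-1.49965379  3.75236346  5.50915672] [ 0.85174825  0.3548575  -0.09041224] 0.037212351680993704 [-3.14010316e+00 -8.57347321e-05  2.82800049e+00] -1.1620493690980571
tool [ 2.58451047  3.09854818 -5.51355653] [-0.70075202  0.60043084  0.08945792]
```

Call:
play_rows --moves '[{"claw": 0.0,"linear": [0,0,0.2],"turn": [0,0,0.15]},{"claw": 0.0,"linear": [0,0,0.4],"turn": [0,0,0.3]},{"claw": 0.0,"linear": [0,0,0.6],"turn": [0,0,0.45]},{"claw": 0.0,"linear": [0,0,0.8],"turn": [0,0,0.6]},{"claw": 0.0,"linear": [0,0,1.0],"turn": [0,0,0.75]},{"claw": 0.0,"linear": [0,0,1.2],"turn": [0,0,0.9]},{"claw": 0.0,"linear": [0,0,1.3],"turn": [0,0,1.0]},{"claw": 0.0,"linear": [0,0,1.3],"turn": [0,0,1.0]}]'

```text
time_s: 9.32
ee_pos: [0.5432, 0.0884, 0.2226]
eef_rot: [3.141, 0.001, 1.831]
force: [3.1, 4.8, 3.1]
grip_width: 0.037
```

```bash
python3 st.py; python3 - <<'E'
from h import *
s=vision.camera("scene"); crop(s,200,120,80,70,8,"pics/s6c.png")
E
```

```text
9.325 [0.54323727 0.08844029 0.22257951] [3.14072952 4.78240149 3.05140863] [ 0.79525379 -0.49341071 -0.08018094] 0.03697734083108653 [3.14119012e+00 8.18298411e-04 1.83088132e+00] -0.1647270626562767
tool [ 3.8113837   4.26618531 -3.05281146] [-0.68126014  0.64158854  0.08099671]
```

View pics/s6c.png

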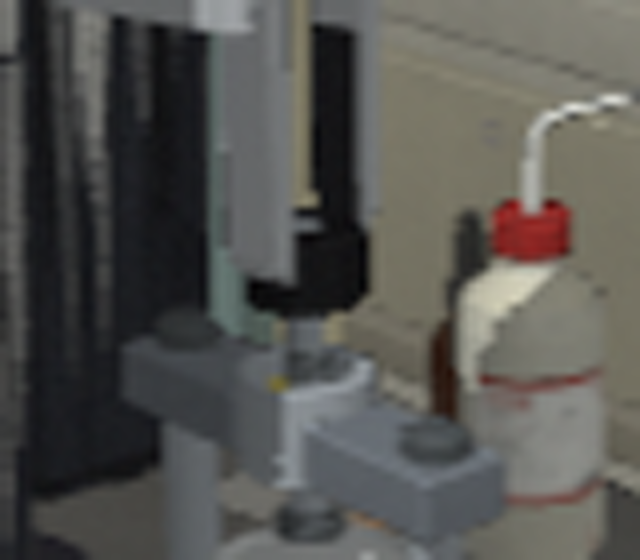

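Call:
play_rows --moves '[{"claw": 0.0,"linear": [0,0,0.2],"turn": [0,0,0.15]},{"claw": 0.0,"linear": [0,0,0.4],"turn": [0,0,0.3]},{"claw": 0.0,"linear": [0,0,0.6],"turn": [0,0,0.45]},{"claw": 0.0,"linear": [0,0,0.8],"turn": [0,0,0.6]},{"claw": 0.0,"linear": [0,0,1.0],"turn": [0,0,0.75]},{"claw": 0.0,"linear": [0,0,1.2],"turn": [0,0,0.9]},{"claw": 0.0,"linear": [0,0,1.4],"turn": [0,0,1.05]},{"claw": 0.0,"linear": [0,0,1.5],"turn": [0,0,1.15]}]'

```text
time_s: 10.38
ee_pos: [0.5438, 0.0883, 0.2212]
eef_rot: [3.14, -0.001, 0.682]
force: [4.6, 1.6, 1.5]
grip_width: 0.0374
```

Call:
play_rows --moves '[{"claw": 0.0,"linear": [0,0,0.2],"turn": [0,0,0.15]},{"claw": 0.0,"linear": [0,0,0.4],"turn": [0,0,0.3]},{"claw": 0.0,"linear": [0,0,0.6],"turn": [0,0,0.45]},{"claw": 0.0,"linear": [0,0,0.8],"turn": [0,0,0.6]},{"claw": 0.0,"linear": [0,0,1.0],"turn": [0,0,0.75]},{"claw": 0.0,"linear": [0,0,1.2],"turn": [0,0,0.9]},{"claw": 0.0,"linear": [0,0,1.5],"turn": [0,0,1.1]},{"claw": 0.0,"linear": [0,0,1.5],"turn": [0,0,1.1]}]'

```text
time_s: 11.38
ee_pos: [0.5439, 0.0878, 0.2197]
eef_rot: [3.141, -0.003, -0.415]
force: [2.5, -1.8, 2.4]
grip_width: 0.0372
```

```bash
python3 st.py; python3 - <<'E'
from h import *
s=vision.camera("scene"); crop(s,200,120,80,70,8,"pics/s7c.png")
E
```

```text
11.375 [0.54390058 0.08779179 0.21971538] [ 2.5441416  -1.77728512  2.38505159] [-0.41698984 -0.32404167  0.00435586] 0.03715257450738502 [ 3.14099124e+00 -2.71684319e-03 -4.15021476e-01] 2.080677066913244
tool [ 3.05125043  0.60201427 -2.37640897] [-0.25092113  0.46467027 -0.00475814]
```

View pics/s7c.png

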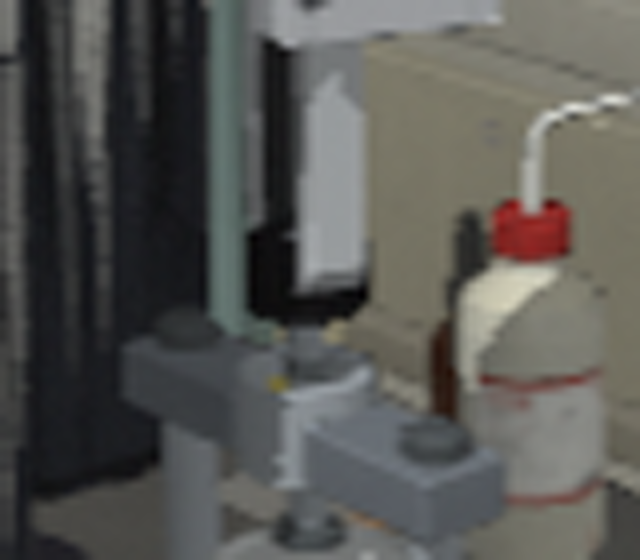

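```bash
python3 - <<'E'
from h import *
print(rel([.543,.088,.2197],-.415+1.3))
E
```

```text
(array([-0.9,  0.2,  0. ]), array([ 0.0023, -0.0019, -1.2985]))
```

Call:
play_rows --moves '[{"claw": 0.6,"linear": [0,0,0],"turn": [0,0,0]},{"claw": 0.6,"linear": [0,0,0],"turn": [0,0,0]},{"claw": 0.6,"linear": [0,0,0],"turn": [0,0,0]},{"claw": 0.6,"linear": [0,0,0],"turn": [0,0,0]}]'

```text
time_s: 11.92
ee_pos: [0.5438, 0.0879, 0.2196]
eef_rot: [3.141, -0.002, -0.413]
force: [-0.9, 0.2, 0.8]
grip_width: 0.0565
```

```bash
python3 - <<'E'
from h import *
print(rel([.543,.088,.2197],-.415+1.2))
s=vision.camera("scene"); crop(s,200,120,80,70,8,"pics/s8c.png")
E
```

```text
(array([-0.8,  0.2, -0.1]), array([ 0.0021, -0.0017, -1.1978]))
```

View pics/s8c.png

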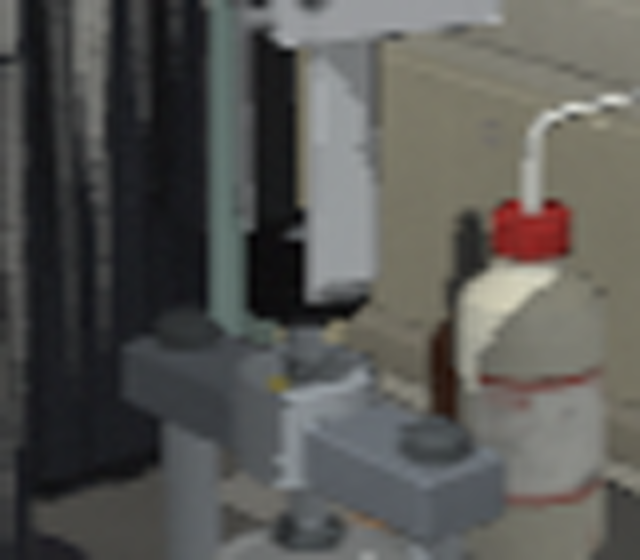

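Call:
play_rows --moves '[{"claw": 0.6,"linear": [-0.8,0.2,0],"turn": [0,0,-0.16]},{"claw": 0.6,"linear": [-0.8,0.2,0],"turn": [0,0,-0.32]},{"claw": 0.6,"linear": [-0.8,0.2,0],"turn": [0,0,-0.48]},{"claw": 0.6,"linear": [-0.8,0.2,0],"turn": [0,0,-0.64]},{"claw": 0.6,"linear": [-0.8,0.2,0],"turn": [0,0,-0.8]},{"claw": 0.6,"linear": [-0.8,0.2,0],"turn": [0,0,-0.96]},{"claw": 0.6,"linear": [-0.8,0.2,0],"turn": [0,0,-1.12]},{"claw": 0.6,"linear": [-0.8,0.2,0],"turn": [0,0,-1.28]}]'

```text
time_s: 12.98
ee_pos: [0.543, 0.088, 0.2197]
eef_rot: [3.139, -0.0, 0.873]
force: [0.8, -0.5, -0.3]
grip_width: 0.0564
```

Call:
play_rows --moves '[{"claw": 0.6,"linear": [0,0,0],"turn": [0,0,-0.16]},{"claw": 0.6,"linear": [0,0,0],"turn": [0,0,-0.32]},{"claw": 0.6,"linear": [0,0,0],"turn": [0,0,-0.48]},{"claw": 0.6,"linear": [0,0,0],"turn": [0,0,-0.64]},{"claw": 0.6,"linear": [0,0,0],"turn": [0,0,-0.8]},{"claw": 0.6,"linear": [0,0,0],"turn": [0,0,-0.96]},{"claw": 0.6,"linear": [0,0,0],"turn": [0,0,-1.12]},{"claw": 0.6,"linear": [0,0,0],"turn": [0,0,-1.12]}]'

```text
time_s: 13.98
ee_pos: [0.543, 0.088, 0.2196]
eef_rot: [3.141, 0.002, 1.992]
force: [-0.3, 0.9, 0.4]
grip_width: 0.0561
```

```bash
python3 st.py; python3 - <<'E'
from h import *
print(rel([.543,.088,.2197],get_obs()["eef_rot"][2]))
s=vision.camera("scene"); crop(s,200,120,80,70,8,"pics/s9c.png")
E
```

```text
13.975 [0.54295929 0.08804822 0.21963294] [-0.33225316  0.93605166  0.43807404] [-0.05849766  0.04729956  0.01013383] 0.05613718357849189 [3.14051618e+00 2.19456125e-03 1.99191029e+00] -0.3257110016834569
tool [ 0.98912651  0.079885   -0.44016006] [ 0.06705731 -0.03404089 -0.01031767]
(array([-0.1,  0. , -0.1]), array([0.0011, 0.0022, 0.    ]))
```

View pics/s9c.png

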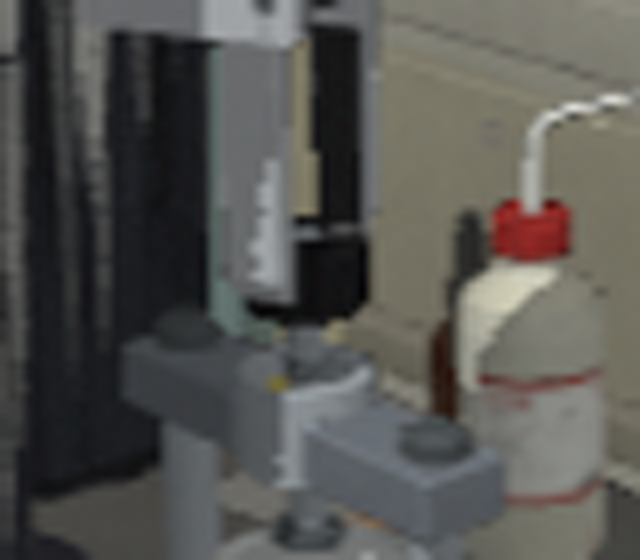

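Grip and then finish the turn; the knob stayed at its lower level during the rewind.

Call:
play_rows --moves '[{"claw": 0.0,"linear": [0,0,0],"turn": [0,0,0]},{"claw": 0.0,"linear": [0,0,0],"turn": [0,0,0]},{"claw": 0.0,"linear": [0,0,0],"turn": [0,0,0]},{"claw": 0.0,"linear": [0,0,0],"turn": [0,0,0]},{"claw": 0.0,"linear": [0,0,0],"turn": [0,0,0]}]' --force 20

```text
time_s: 14.65
ee_pos: [0.5433, 0.0881, 0.2197]
eef_rot: [3.14, 0.002, 1.989]
force: [4.9, 2.2, -0.6]
grip_width: 0.0373
```

Call:
play_rows --moves '[{"claw": 0.0,"linear": [0,0,0.2],"turn": [0,0,0.15]},{"claw": 0.0,"linear": [0,0,0.4],"turn": [0,0,0.3]},{"claw": 0.0,"linear": [0,0,0.6],"turn": [0,0,0.45]},{"claw": 0.0,"linear": [0,0,0.8],"turn": [0,0,0.6]},{"claw": 0.0,"linear": [0,0,1.0],"turn": [0,0,0.75]},{"claw": 0.0,"linear": [0,0,1.2],"turn": [0,0,0.9]},{"claw": 0.0,"linear": [0,0,1.4],"turn": [0,0,1.05]},{"claw": 0.0,"linear": [0,0,1.4],"turn": [0,0,1.05]}]'

```text
time_s: 15.65
ee_pos: [0.5435, 0.0881, 0.2184]
eef_rot: [3.138, -0.001, 0.937]
force: [6.3, 1.1, 0.9]
grip_width: 0.0371
```

```bash
python3 st.py; python3 - <<'E'
from h import *
s=vision.camera("scene"); crop(s,200,120,80,70,8,"pics/s10c.png")
E
```

```text
15.65 [0.54346949 0.08813452 0.21838638] [6.29485547 1.13041203 0.89403234] [ 0.26483452 -0.72073463 -0.0044172 ] 0.03708970986556669 [ 3.13818218e+00 -8.97580489e-04  9.36865919e-01] 0.729316536517196
tool [ 4.6401241   4.40524895 -0.87484893] [-0.42383804  0.6402639   0.00622041]
```

View pics/s10c.png

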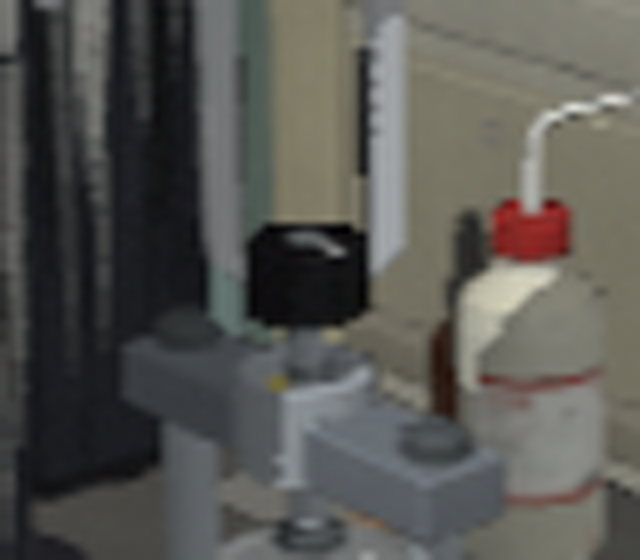

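Call:
play_rows --moves '[{"claw": 0.0,"linear": [0,0,0.2],"turn": [0,0,0.15]},{"claw": 0.0,"linear": [0,0,0.4],"turn": [0,0,0.3]},{"claw": 0.0,"linear": [0,0,0.6],"turn": [0,0,0.45]},{"claw": 0.0,"linear": [0,0,0.8],"turn": [0,0,0.6]},{"claw": 0.0,"linear": [0,0,1.0],"turn": [0,0,0.75]},{"claw": 0.0,"linear": [0,0,1.2],"turn": [0,0,0.9]},{"claw": 0.0,"linear": [0,0,1.3],"turn": [0,0,1.0]},{"claw": 0.0,"linear": [0,0,1.3],"turn": [0,0,1.0]}]'

```text
time_s: 16.7
ee_pos: [0.5436, 0.088, 0.2171]
eef_rot: [3.14, -0.004, -0.061]
force: [5.3, -0.1, -1.0]
grip_width: 0.0372
```

Call:
play_rows --moves '[{"claw": 0.0,"linear": [0,0,0],"turn": [0,0,0]},{"claw": 0.0,"linear": [0,0,0],"turn": [0,0,0]},{"claw": 0.0,"linear": [0,0,0],"turn": [0,0,0]},{"claw": 0.0,"linear": [0,0,0],"turn": [0,0,0]}]'

```text
time_s: 17.2
ee_pos: [0.5436, 0.088, 0.2172]
eef_rot: [3.14, -0.004, -0.06]
force: [4.4, 0.1, -0.2]
grip_width: 0.0375
```

```bash
python3 st.py; python3 - <<'E'
from h import *
S=vision.camera("scene"); crop(S,200,120,80,70,8,"pics/s11c.png"); cv2.imwrite("pics/s11.png",S)
t=vision.camera("top"); cv2.imwrite("pics/t11.png",t); crop(t,140,130,230,120,3.4,"pics/t11c.png")
E
```

```text
17.2 [0.54362492 0.08796005 0.21715855] [ 4.42850697  0.08047572 -0.22969546] [ 0.10984166 -0.60861218  0.04017899] 0.03752562348046987 [ 3.14034507 -0.00373933 -0.06023808] 1.7262314415529476
tool [ 4.41474015 -0.34724012  0.24577229] [ 0.14643112  0.60094463 -0.03888202]
```

View pics/s11c.png

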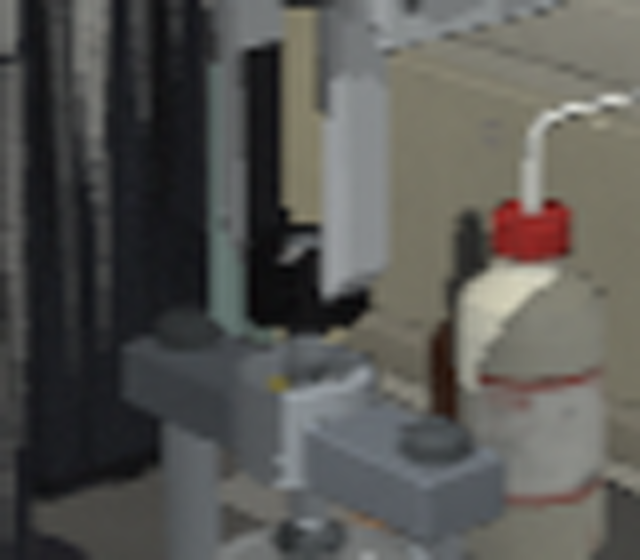

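View pics/s11.png

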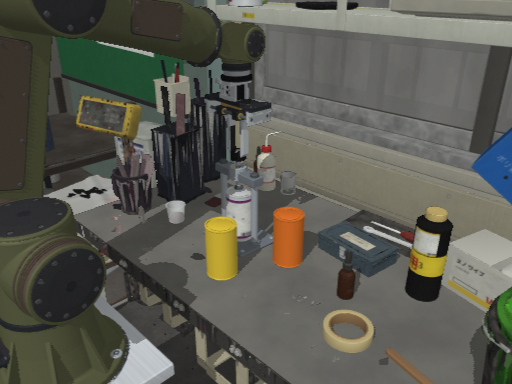

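View pics/t11c.png

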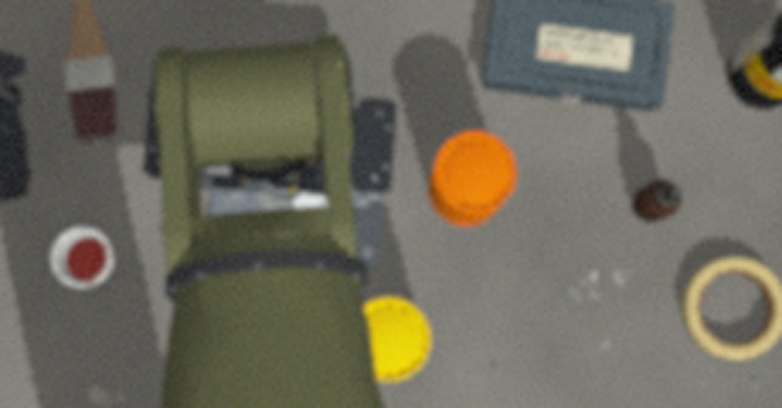

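```bash
python3 -c "
from station import hand_in; print(hand_in())"
```

```text
the job is handed in; nothing more can be done
None
```

The screw is started and handed in: I turned it back until it dropped, then forward one full turn. The gripper still holds the knob.

- **Drop:** I gripped the knob, turned it back 1.6 rad and let go. The pictures show it fell about 9 mm into the thread start.
- **Forward turn:** I took a fresh, lower grip and turned it forward 4.24 rad. I then let go, rewound, gripped again and turned 2.05 rad more, 6.29 rad in all.
- **Sinking:** The gripper followed down 7.2 mm, so by its readings the screw sank about 16.2 mm in total.
- **Last checks:** The white line points at the yellow dot's side again. The grip was set to 20 N on a 37.5 mm width, the side force read 4 N, and the arm was still. The tin, cup and dropper bottle show no visible shift. The job took 17.3 s of the 64 s allowed.
- **What disagreed:**
  - In the pictures the fingertips seem to end about 20 mm above the reported tool tip, so I gripped at a height that works either way.
  - I could not read the screw's turn directly. I worked it out from the wrist turn and the white line.

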